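# Put the scanning probe away in its case under the gantry

## Robot

A 7-joint arm with a two-finger parallel gripper is mounted at the origin on the work surface. World frame = base frame: x ahead of the robot, y to its left, z up, the work surface at z = 0. Lengths are in m, angles in rad, forces in N, time in s.
With the tool pointing down it reaches from about 0.35 to 0.9 m from the base axis. Payload 8.1 kg.
Tool frame: the origin (TCP) lies midway between the tips of the shut fingers; the grasp point (between the pads) lies 19 mm behind it; z points along the fingers, y is the line along which they close (so a half turn about z gives the same grasp; the last joint's range is limited). The gripper opens to 92 mm and grips with 3 to 60 N. Pads are 19 mm wide; open, the fingers measure 130 mm over their backs; the gripper's body (75 mm by 190 mm) begins 47 mm behind the grasp point.
Start: joints at [-1.283, 0.434, 0.025, 1.573, -0.012, 1.134, -0.075], TCP at [0.238, 0.578, 0.227] pointing down, gripper open.
Joint ranges: [-2.62, 2.62], [-0.44, 2.09], [-1.27, 1.32], [0.08, 2.57], [-1.32, 4.46], [0.12, 2], [-2.74, 2.74]. Speed limits (rad/s): [2.22, 2.22, 3.01, 3.01, 3.14, 3.14, 3.14].

## Interface

Orientations are given as a rotation vector (axis times angle).
In Python, from cell import arm gives the robot as it stands.
- The arm moves only by the tool move_arm, never from a script. Its argument "motion" is a list of rows, each an object of numbers: "tx", "ty", "tz": the shift along the tool's x, y, z normalised to -1 to 1, where 1 is 1000 mm; "twist": the turn about the tool's z normalised to -1 to 1, where 1 is pi/2 rad. In form: [{"tx": .., "ty": .., "tz": .., "twist": ..}, ...]. A call has 1 to 12 rows; each row shifts and turns the commanded pose from where the row before left it, along the tool's axes as they then stand; what a row does not reach is not made up. A row lasts 1/10 s, in which the tool goes at most 50 mm and 8.59 degrees, less where a joint would pass 70% of its speed; a pose out of reach is approached as far as the arm can. A call with a number of a shift or a turn outside -1 to 1 is refused whole. A call with a gripper value outside its range is refused whole. "gripper" is the gripper's target within -1 to 1 (shut at 1, half-way at 0, fully open at -1), set as the call begins (left out, the last holds). The fingers move at their own pace and stop on an object; "squeeze" is the grip in N (left out, the last holds). Time passes only in rows, so rows that do not move let the fingers close. It gives the time, the measured TCP pose, the force, the opening and the grip force at its end, in the units of the state.
- arm.observe(): the state, without advancing time (a new reading comes with each control period).
- arm.get_image(name): name is "scene" or "top" or "wrist"; returns the picture (400x640x3 uint8, red, green, blue); there is no depth.
- arm.calibration(name): a dict with "K" (3x3 intrinsics, pixels), "k1" (the pictures are not rectified: a ray, as slopes to the right and down, at radius r is drawn at 1 + k1 r^2 times it, then the intrinsics apply), "T" (4x4, takes a point from camera to world coordinates). Camera axes: x right, y down, z forward; pixel columns grow to the right and rows downward; lengths in m; the calibration is good to about 2 mm. A picture is of the moment at which its call begins: read the wrist's pose just before it. calibration takes no time and is no camera call; for the wrist camera it gives the pose at the moment of the call.
- arm.sign_off(): hands the job in; it is judged then, once.
Trained networks look in the newest picture that a camera, given by its name, has taken for a name from the list of things; names that differ only in an ending like _2 or _b are one class to them, and where a whole thing is asked for, a point or a joint stands for the part that bears it (a point fixed in the world has none). Each returns a list of dicts, best first, with "conf" (0 to 1); they miss things now and then, are a little off and sometimes report something else, mostly with a low value. They report only what shows in the picture. A call takes as long as a camera call. They do not tell look-alikes from the thing itself.
- arm.look_for(camera, query): "point" ([column, row] as shares, 0 to 1, of the picture: columns of its width, rows of its height, amid what is visible of it).
- arm.regions_of(camera, query): "region" (400x640 bool, what is visible of it) and "point" ([column, row] as shares, 0 to 1, of the picture: columns of its width, rows of its height, amid what is visible of it).
- arm.place_of(camera, query): "point" ([column, row] as shares, 0 to 1, of the picture: columns of its width, rows of its height: a listed point, or the origin of a listed thing).
The state is a dict: "clock": time; "joints": joint angles; "dq": joint speeds; "joint_efforts": joint torques, N m; "position": TCP position; "ee_rot": TCP orientation; "force": force on the tool from outside, world axes, zero at the start; "ft_torque": the same for the moment, N m; "width": opening from 0.0 (shut) to 1.0 (fully open); "gripper_force": force on a finger pad.
Only numpy, scipy, OpenCV 4.12 (cv2) and the standard library are available. Lean on these libraries where they do the work, as an engineer would, in place of code of your own. Each camera call takes 0.05 s, during which the arm holds its last target. There are 200 camera calls.

## Task

Lift the lid of the grey case under the gantry beam all the way back until it rests open on its stops, then set the oblong aluminium probe down on the case floor, base down, and leave it there. Do not throw or drop the lid or the probe, keep clear of the gantry, and leave the other things on the bench where they are.

Things in the scene. Friction and masses are not known exactly. Their poses are not given: they have to be found in the camera images.
- case: Grey plastic case fixed to the bench, 150 (x) x 200 (y) x 60 mm high, walls and floor 5 mm, open inside without dividers (inner floor 140 x 190 mm, 5 mm above the bench). Origin: centre of its underside. -x is its front, facing the robot; +x its hinge side; z up. Two steel stop brackets stand behind the hinge, up to 125 mm above the bench.
- lid (a joint): Lid angle in rad: 0 shut (level), grows as the front edge is lifted; 1.85 is lying back on its stops (16 degrees past upright). The lid is a plate 8 mm thick, 204 mm wide, reaching 155 mm from the hinge towards the case's front; 0.25 kg, turning about the case's y axis through point lid_hinge. Well past upright it sinks on to its stops by itself, slowly (damped hinge); before upright it falls shut if let go.
- lid_tab (a point): Grip point on the lid's black tab, 187 mm from the hinge axis, in the lid's mid plane (z 64 mm when shut). The tab sticks out of the middle of the lid's front edge: 28 mm wide (case y), 10 mm thick, 48 mm long beyond the edge; this point is 32 mm out from the edge. Its x points from the tab to the hinge, its z out of the lid's top face. Pinched by its two sides, the tab can turn between the fingers as the lid swings.
- lid_hinge (a point): Middle of the lid's hinge axis, on the case: 75 mm behind (+x) the case's origin, 64 mm above the bench. The axis runs along case y.
- gantry: Black positioning gantry, fixed. Origin: on the bench, 15 to 25 mm behind the lid hinge. Its beam runs along y (800 mm) above and just behind the hinge: underside 410 mm above the bench, from 20 mm in front (-x) of the origin to 40 mm behind, 45 mm tall; two steel rods run along its rear face. Posts 40 mm square stand at y = +-370 mm, x = 10 mm, on feet 120 x 70 mm. A scan head hangs behind the beam at y = 200 mm, 50 to 130 mm behind the origin, down to 235 mm.
- probe: Oblong probe head, loose on the bench at the left or right of the case, about 0.18 kg: aluminium block 80 (x) x 32 (y) x 36 mm high with a dark round nose, 24 mm across, sticking out 18 mm at +x. Origin: centre of the block's underside; z up.
- cube: Bystander: aluminium optics cube, 50 mm, with dark round windows, on the side of the case where the probe is not. Origin: centre of its underside.
- dish: Bystander: clear Petri dish, 63 mm across, 15 mm high, on the bench in front of the case. Origin: centre of its underside.
- tweezers: Bystander: steel tweezers lying flat, 110 mm long, 5 mm high, in front of the case. Origin: middle, underside.
- amber: Bystander: amber glass bottle with black cap, 38 mm across, 85 mm high, beside the case. Origin: centre of its underside.
- wash: Bystander: white plastic bottle, 60 mm across, 170 mm high, behind the gantry. Origin: centre of its underside.
- pens: Bystander: clear cup with pens, 76 mm across, 150 mm high with pens, behind the gantry. Origin: centre of its underside.
- tape: Bystander: roll of tape lying flat, 80 mm across, 25 mm high, behind the case. Origin: centre of its underside.
Mind the look-alikes: they are no part of the job. What is shaped like the probe but pink is not meant.

How it is judged:
By the outcome, as a careful person would: the job done as asked, in the order asked, and still so for the second after the job is handed in, with the robot touching nothing.
It also fails if it takes over 56 s, if anything falls off the work surface, if the arm or the gripper's body presses on something with over 40 N, if the wrist force passes 120 N, or if a joint passes its speed limit or range.

## Working session

There is one attempt and no reset: what is moved stays moved. The work goes in short steps, Python scripts to look and compute and a tool call to move; the robot and the scene stay as the last step left them, time stands still between calls to the robot, and variables do not carry over. Pictures are saved under pics/ and viewed, at most 10 in all, crops included, and the job is handed in when it is done.

Besides the shell and the picture viewer there is one more tool, called after "Request:" by a JSON object that holds its "fn" and its "kwargs", one argument or row to a line. move_arm: Moves the arm, as the interface text tells. Scaled input: -1 to 1 covers 1000 mm each way for a shift and pi/2 rad each way for a turn. Its arguments: {"type":"object","properties":{"motion":{"type":"array","items":{"type":"object","properties":{"tx":{"type":"number"},"ty":{"type":"number"},"tz":{"type":"number"},"twist":{"type":"number"}}}},"gripper":{"type":"number"},"squeeze":{"type":"number"}},"required":["motion"]}

```bash
mkdir -p pics; ls; cat > h.py <<'E'
import numpy as np, cv2
from scipy.spatial.transform import Rotation as R
from cell import arm
def ray(cam,px,cal=None):
    c=cal or arm.calibration(cam);K=np.array(c["K"]);T=np.array(c["T"])
    d=np.array([(px[0]-K[0,2])/K[0,0],(px[1]-K[1,2])/K[1,1]]);u=d.copy()
    for _ in range(20):u=d/(1+c["k1"]*(u@u))
    return T[:3,3],T[:3,:3]@np.array([*u,1])
def atz(cam,px,z,cal=None):
    o,d=ray(cam,px,cal);return o+d*(z-o[2])/d[2]
def proj(cam,p,cal=None):
    c=cal or arm.calibration(cam);K=np.array(c["K"]);T=np.array(c["T"])
    q=T[:3,:3].T@(np.array(p)-T[:3,3]);u=q[:2]/q[2];u=u*(1+c["k1"]*(u@u));return K[:2,:2]@u+K[:2,2]
def save(cam,name):
    im=arm.get_image(cam);cv2.imwrite(f"pics/{name}.png",im[:,:,::-1]);return im
E
python3 - <<'E'
from h import *
for c in("top","scene"):
    save(c,c)
    for q,z in(("lid_tab",.064),("lid_hinge",.064),("case",0),("probe",0),("gantry",0),("cube",0),("amber",0),("dish",0),("tweezers",0)):
        for r in arm.place_of(c,q)[:3]:
            p=np.array(r["point"])*[640,400];print(c,q,round(r["conf"],2),p.round(),atz(c,p,z).round(3))
s=arm.observe();print(s)
E
```

```text
pics
top lid_tab 0.9 [345. 230.] [0.481 0.036 0.064]
top lid_hinge 0.94 [353. 159.] [0.668 0.013 0.064]
top case 0.66 [349. 189.] [0.595 0.023 0.   ]
top probe 0.74 [254. 215.] [0.527 0.284 0.   ]
top probe 0.72 [200. 208.] [0.55  0.435 0.   ]
top probe 0.46 [347. 191.] [0.592 0.027 0.   ]
top cube 0.89 [429. 228.] [ 0.487 -0.194  0.   ]
top amber 0.75 [400. 176.] [ 0.63 -0.12  0.  ]
top amber 0.71 [348. 190.] [0.595 0.024 0.   ]
top dish 0.69 [297. 258.] [0.411 0.167 0.   ]
scene lid_tab 0.77 [290. 190.] [0.486 0.021 0.064]
scene lid_hinge 0.91 [308. 230.] [0.666 0.019 0.064]
scene lid_hinge 0.59 [381. 205.] [0.631 0.227 0.064]
scene case 0.67 [302. 230.] [0.588 0.024 0.   ]
scene probe 0.8 [423. 196.] [0.547 0.411 0.   ]
scene probe 0.49 [382. 205.] [0.549 0.273 0.   ]
scene probe 0.47 [317. 273.] [0.749 0.015 0.   ]
scene gantry 0.69 [382. 250.] [0.724 0.193 0.   ]
scene cube 0.61 [213. 225.] [ 0.488 -0.202  0.   ]
scene cube 0.43 [231. 281.] [ 0.714 -0.179  0.   ]
scene amber 0.61 [251. 252.] [ 0.629 -0.119  0.   ]
scene dish 0.61 [328. 186.] [0.405 0.159 0.   ]
scene tweezers 0.7 [250. 253.] [ 0.633 -0.122  0.   ]
scene tweezers 0.63 [249. 197.] [ 0.386 -0.085  0.   ]
{'clock': 1.0, 'joints': array([-1.28262184,  0.43450525,  0.02501447,  1.57323615, -0.01157616,
        1.13401539, -0.07510094]), 'dq': array([ 0.00071228,  0.0002684 ,  0.00112532, -0.00097552,  0.00011394,
        0.00026791, -0.00036892]), 'joint_efforts': array([ 6.53223979e-04, -6.67675996e+01,  9.83922668e-01, -3.14801359e+01,
       -6.08035550e-02,  3.28088365e-02, -1.12149138e-05]), 'position': array([0.23810298, 0.57785609, 0.22672474]), 'ee_rot': array([ 6.10059235e-01,  3.08175223e+00, -3.68407557e-05]), 'force': array([-0.24319284,  0.80213072,  0.46037106]), 'ft_torque': array([ 0.02739324, -0.02905246, -0.01028513]), 'gripper_force': 0.0, 'width': 1.0020672708399783}
```

```bash
python3 -c "
import cv2
a=cv2.imread('pics/top.png');b=cv2.imread('pics/scene.png')
c=cv2.resize(a[130:290,150:470],(800,400),interpolation=3)
cv2.imwrite('pics/topc.png',c)"
```

```text
(no output)
```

View pics/topc.png

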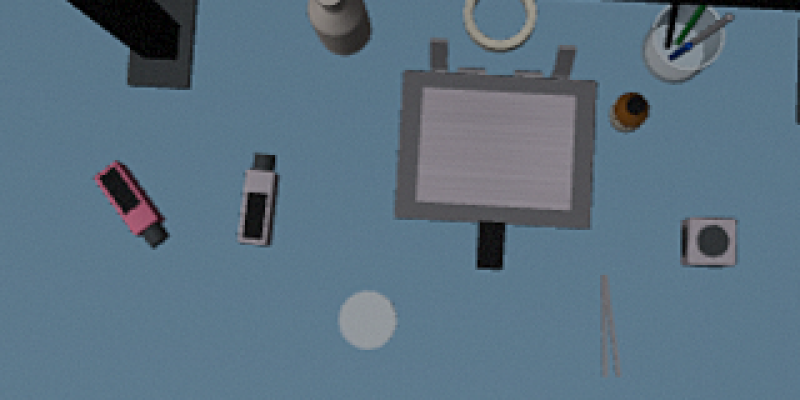

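View pics/scene.png

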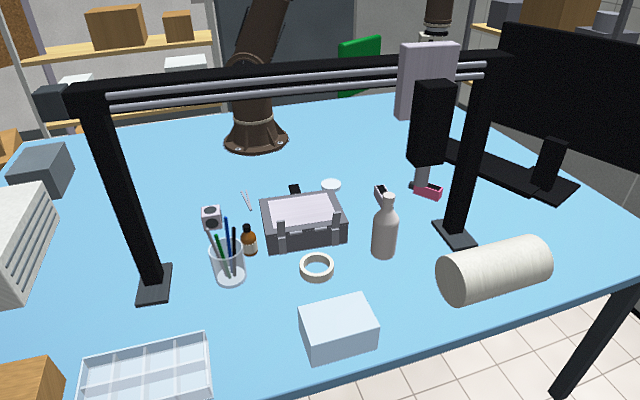

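Candidates shaped like the probe in the top crop are the pink one at (130,203), a look-alike, and the bare aluminium one with a dark nose at (257,200). The aluminium one fits. The case, with its black tab at (490,245), is nearly aligned with x. Next I measure both and enlarge the probe to confirm.

```bash
python3 - <<'E'
from h import *
f=lambda u,v,z:atz("top",(150+(u+.5)/2.5-.5,130+(v+.5)/2.5-.5),z)
L=[f(*p,.068) for p in((403,70),(597,82),(592,229),(396,218))]
print("lid corners",np.round(L,3).tolist())
print("front edge yaw",np.degrees(np.arctan2(*(L[3]-L[2])[[0,1]])), "mid front",((L[2]+L[3])/2).round(3),"mid back",((L[0]+L[1])/2).round(3))
print("tab tip",f(490,270,.064).round(3))
P=[f(*p,.036) for p in((247,168),(277,170),(270,245),(239,243))]
print("probe",np.round(P,3).tolist(),np.mean(P,0).round(3)); d=(P[0]+P[1]-P[2]-P[3]);print("yaw",np.degrees(np.arctan2(d[1],d[0])))
print("dish etc tweezers",f(603,277,0).round(3),f(612,376,0).round(3))
for r in arm.regions_of("top","probe")[:3]:
    m=r["region"].astype(np.uint8);print(r["conf"],r["point"],cv2.minAreaRect(cv2.findNonZero(m)))
im=cv2.imread("pics/top.png");cv2.imwrite("pics/pc.png",cv2.resize(im[180:240,180:275],(760,480),interpolation=3))
E
```

```text
lid corners [[0.672, 0.123, 0.068], [0.656, -0.08, 0.068], [0.502, -0.071, 0.068], [0.517, 0.132, 0.068]]
front edge yaw 4.065291746827142 mid front [0.509 0.03  0.068] mid back [0.664 0.021 0.068]
tab tip [0.461 0.035 0.064]
probe [[0.575, 0.293, 0.036], [0.572, 0.261, 0.036], [0.492, 0.268, 0.036], [0.494, 0.301, 0.036]] [0.533 0.281 0.036]
yaw -5.619471013929281
dish etc tweezers [ 0.453 -0.089  0.   ] [ 0.347 -0.096  0.   ]
0.95 [0.3114, 0.5295] ((203.69627380371094, 211.36143493652344), (37.43635940551758, 14.369025230407715), 54.782405853271484)
0.66 [0.3958, 0.5265] ((253.64358520507812, 210.06434631347656), (15.423076629638672, 36.816375732421875), 5.710593223571777)
```

View pics/pc.png

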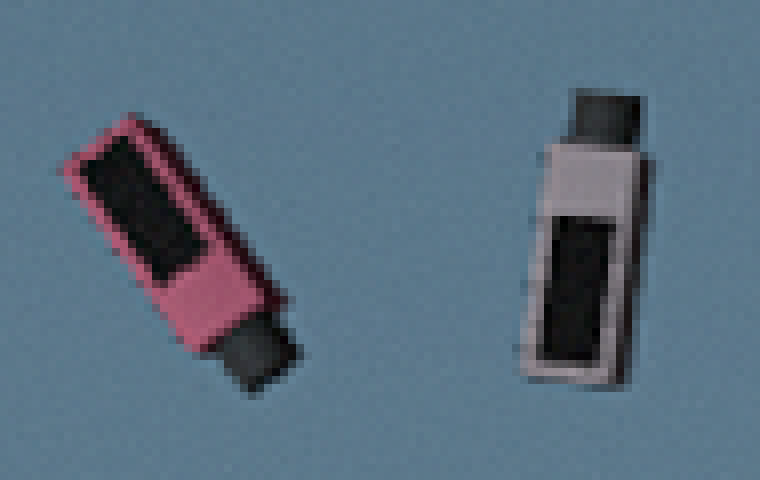

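The crop confirms it: the aluminium body with a dark nose at (585,250) is the probe, and the pink one at (180,250) is the look-alike. I'm now moving towards the tab.

Request:
{"fn": "move_arm", "kwargs": {
  "motion": [
    {"tx":-0.03,"ty":-0.03},
    {"tx":-0.034,"ty":-0.033},
    {"tx":-0.034,"ty":-0.033},
    {"tx":-0.034,"ty":-0.033},
    {"tx":-0.034,"ty":-0.033},
    {"tx":-0.034,"ty":-0.033},
    {"tx":-0.034,"ty":-0.033},
    {"tx":-0.034,"ty":-0.033},
    {"tx":-0.034,"ty":-0.033},
    {"tx":-0.034,"ty":-0.033},
    {"tx":-0.034,"ty":-0.033},
    {"tx":-0.03,"ty":-0.03}
  ],
  "gripper": -1
}}

```text
invalid input
```

Request:
{"fn": "move_arm", "kwargs": {
  "motion": [
    {"twist":-0.068},
    {"twist":-0.068},
    {"twist":-0.068}
  ]
}}

```text
invalid input
```

```bash
cat >> h.py <<'E'
def st():
    s=arm.observe();M=R.from_rotvec(s["ee_rot"]).as_matrix()
    print("t",round(s["clock"],2),"tcp",s["position"].round(4),"yaz",np.degrees(np.arctan2(M[1,1],M[0,1])).round(1),"w",round(s["width"]*92,1),"gf",round(s["gripper_force"],1),"F",s["force"].round(1),"q",s["joints"].round(2));return s,M
E
python3 - <<'E'
from h import *
s,M=st()
cal=arm.calibration("wrist");save("wrist","w1")
for q,z in(("lid_tab",.064),("lid_hinge",.064)):
    for r in arm.place_of("wrist",q)[:2]:
        p=np.array(r["point"])*[640,400];print(q,round(r["conf"],2),p.round(),atz("wrist",p,z,cal).round(4))
for r in arm.regions_of("wrist","lid_tab")[:1]:
    print(r["conf"],r["region"].sum())
a=cv2.imread("pics/w1.png");save("scene","s1");b=cv2.imread("pics/s1.png")
cv2.imwrite("pics/w1s1.png",cv2.resize(np.vstack([a[:,:],b[0:260]]),(582,600)))
E
```

```text
t 1.05 tcp [0.2381 0.5779 0.2267] yaz 67.6 w 92.2 gf 0.0 F [ 0.2  0.2 -0.2] q [-1.28  0.43  0.03  1.57 -0.01  1.13 -0.08]
```

View pics/w1s1.png

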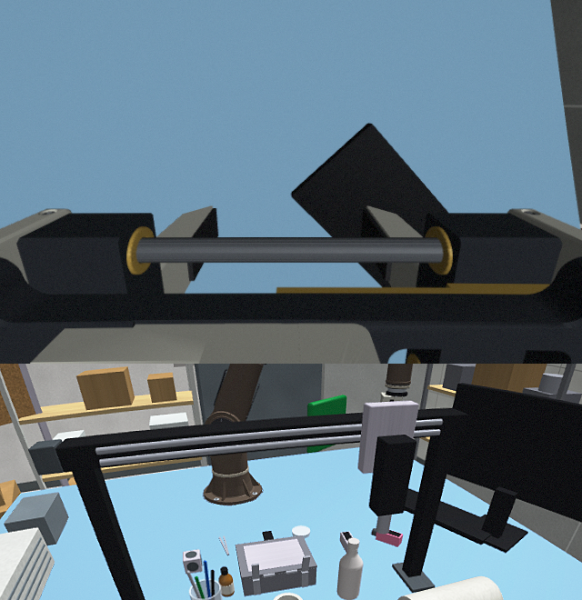

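The wrist view shows only the gripper and bare bench, and the moves were refused. I'll retry with all four keys in each row.

Request:
{"fn": "move_arm", "kwargs": {
  "motion": [
    {"tx":-0.03,"ty":-0.03,"tz":0,"twist":0},
    {"tx":-0.034,"ty":-0.033,"tz":0,"twist":0},
    {"tx":-0.034,"ty":-0.033,"tz":0,"twist":0},
    {"tx":-0.034,"ty":-0.033,"tz":0,"twist":0},
    {"tx":-0.034,"ty":-0.033,"tz":0,"twist":0},
    {"tx":-0.034,"ty":-0.033,"tz":0,"twist":0},
    {"tx":-0.034,"ty":-0.033,"tz":0,"twist":0},
    {"tx":-0.034,"ty":-0.033,"tz":0,"twist":0},
    {"tx":-0.034,"ty":-0.033,"tz":0,"twist":0},
    {"tx":-0.034,"ty":-0.033,"tz":0,"twist":0},
    {"tx":-0.034,"ty":-0.033,"tz":0,"twist":0},
    {"tx":-0.03,"ty":-0.03,"tz":0,"twist":0}
  ],
  "gripper": -1,
  "squeeze": 15
}}

```text
clock: 2.5
position: [0.46, 0.0626, 0.2271]
ee_rot: [0.611, 3.081, 0.001]
force: [1.3, 1.6, 0.5]
width: 1.004
gripper_force: 0.0
```

Request:
{"fn": "move_arm", "kwargs": {
  "motion": [
    {"tx":0,"ty":0,"tz":0,"twist":-0.068},
    {"tx":0,"ty":0,"tz":0,"twist":-0.068},
    {"tx":0,"ty":0,"tz":0,"twist":-0.068},
    {"tx":0,"ty":0,"tz":0,"twist":0}
  ]
}}

```text
clock: 2.9
position: [0.4594, 0.0647, 0.2268]
ee_rot: [0.109, 3.14, 0.0]
force: [-0.1, 0.2, 0.8]
width: 1.002
gripper_force: 0.0
```

```bash
python3 - <<'E'
from h import *
s,M=st();print(M.round(3).tolist())
cal=arm.calibration("wrist");save("wrist","w2")
for q,z in(("lid_tab",.064),("lid_hinge",.064)):
    for r in arm.place_of("wrist",q)[:2]:
        p=np.array(r["point"])*[640,400];print(q,round(r["conf"],2),p.round(),atz("wrist",p,z,cal).round(4))
a=cv2.imread("pics/w2.png");save("scene","s2");b=cv2.imread("pics/s2.png")
cv2.imwrite("pics/w2s2.png",cv2.resize(np.vstack([a[:,:],b[0:260]]),(582,600)))
E
```

```text
t 2.9 tcp [0.4594 0.0647 0.2268] yaz 86.0 w 92.2 gf 0.0 F [-0.1  0.2  0.8] q [-0.49  0.17  0.28  1.97 -0.05  1.02  1.31]
[[-0.998, 0.069, 0.0], [0.069, 0.998, 0.0], [-0.0, 0.0, -1.0]]
lid_tab 0.9 [294. 199.] [0.4771 0.037  0.064 ]
```

View pics/w2s2.png

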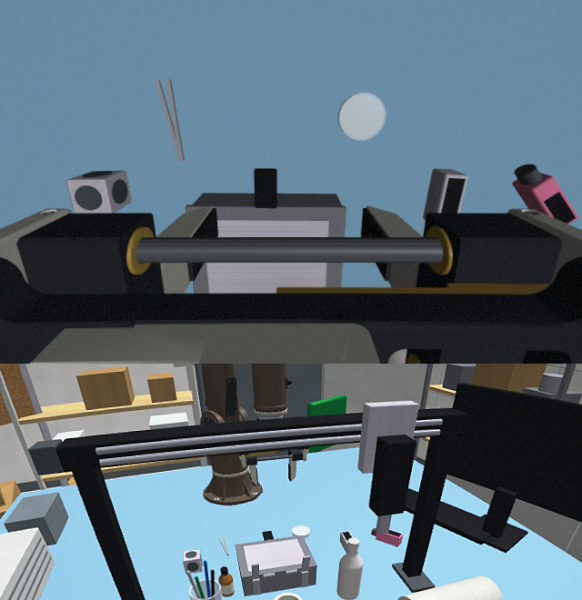

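The wrist view shows the tab at (265,188) of the shown picture, between the fingers. Next I centre on it, descend and pinch.

Request:
{"fn": "move_arm", "kwargs": {
  "motion": [
    {"tx":-0.022,"ty":-0.028,"tz":0.01,"twist":0},
    {"tx":0,"ty":0,"tz":0.04,"twist":0},
    {"tx":0,"ty":0,"tz":0.045,"twist":0},
    {"tx":0,"ty":0,"tz":0.045,"twist":0},
    {"tx":0,"ty":0,"tz":0.03,"twist":0},
    {"tx":0,"ty":0,"tz":0.012,"twist":0},
    {"tx":0,"ty":0,"tz":0,"twist":0}
  ]
}}

```text
clock: 3.8
position: [0.4786, 0.0353, 0.0438]
ee_rot: [-0.112, -3.137, 0.001]
force: [-0.8, 0.0, 0.2]
width: 1.0
gripper_force: 0.0
```

Request:
{"fn": "move_arm", "kwargs": {
  "motion": [
    {"tx":0,"ty":0,"tz":0,"twist":0},
    {"tx":0,"ty":0,"tz":0,"twist":0},
    {"tx":0,"ty":0,"tz":0,"twist":0},
    {"tx":0,"ty":0,"tz":0,"twist":0},
    {"tx":0,"ty":0,"tz":0,"twist":0},
    {"tx":0,"ty":0,"tz":0,"twist":0}
  ],
  "gripper": 1,
  "squeeze": 15
}}

```text
clock: 4.4
position: [0.4794, 0.0355, 0.045]
ee_rot: [0.111, 3.139, 0.0]
force: [-0.3, 0.7, -0.3]
width: 0.527
gripper_force: 0.0
```

```bash
python3 - <<'E'
from h import *
s,M=st();c=arm.calibration("wrist");print("cam in tool",(M.T@(np.array(c["T"])[:3,3]-s["position"])).round(3))
# arc plan
X=np.array([.9976,-.0698]);r=.187;th=np.radians([0,5,12,20,28,36,43,50,50]);
p=np.c_[-r*np.cos(th),r*np.sin(th)];print(np.round(np.diff(p,axis=0),4).tolist())
E
```

```text
t 4.4 tcp [0.4794 0.0355 0.045 ] yaz 86.0 w 48.5 gf 0.0 F [-0.3  0.7 -0.3] q [-0.36  0.46  0.24  2.13 -0.19  0.58  1.51]
cam in tool [ 0.074  0.    -0.158]
[[0.0007, 0.0163], [0.0034, 0.0226], [0.0072, 0.0251], [0.0106, 0.0238], [0.0138, 0.0221], [0.0145, 0.0176], [0.0166, 0.0157], [0.0, 0.0]]
```

Request:
{"fn": "move_arm", "kwargs": {
  "motion": [
    {"tx":0,"ty":0,"tz":0,"twist":0},
    {"tx":0,"ty":0,"tz":0,"twist":0},
    {"tx":0,"ty":0,"tz":0,"twist":0},
    {"tx":0,"ty":0,"tz":0,"twist":0},
    {"tx":0,"ty":0,"tz":0,"twist":0}
  ]
}}

```text
clock: 4.9
position: [0.4791, 0.0338, 0.0446]
ee_rot: [-0.113, -3.139, 0.002]
force: [-0.7, -5.3, 1.3]
width: 0.301
gripper_force: 15.0
```

Request:
{"fn": "move_arm", "kwargs": {
  "motion": [
    {"tx":-0.001,"ty":-0.002,"tz":-0.016,"twist":0},
    {"tx":-0.003,"ty":0,"tz":-0.023,"twist":0},
    {"tx":-0.007,"ty":0,"tz":-0.025,"twist":0},
    {"tx":-0.011,"ty":0,"tz":-0.024,"twist":0},
    {"tx":-0.014,"ty":0,"tz":-0.022,"twist":0},
    {"tx":-0.014,"ty":0,"tz":-0.017,"twist":0},
    {"tx":-0.016,"ty":0,"tz":-0.016,"twist":0},
    {"tx":0,"ty":0,"tz":0,"twist":0}
  ]
}}

```text
clock: 5.7
position: [0.5468, 0.0286, 0.1896]
ee_rot: [0.111, 3.137, 0.001]
force: [-3.6, 0.8, 4.4]
width: 0.303
gripper_force: 15.0
```

```bash
python3 - <<'E'
from h import *
s,M=st();save("scene","s3");a=cv2.imread("pics/s3.png")
cv2.imwrite("pics/s3c.png",cv2.resize(a[30:270,190:510],(800,600),interpolation=3))
E
```

```text
t 5.7 tcp [0.5468 0.0286 0.1896] yaz 85.9 w 27.9 gf 15.0 F [-3.6  0.8  4.4] q [-0.38  0.35  0.31  1.83 -0.12  0.98  1.48]
```

View pics/s3c.png

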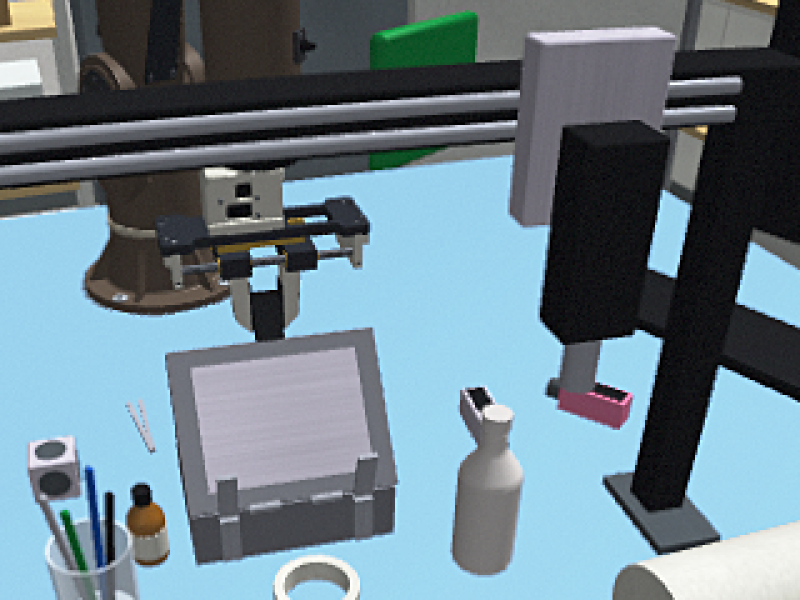

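The lid is at about 50°, with the tab pinched at crop (268,310), and everything is clear of the beam. The tool can't tilt, so I'll roll the grip around the tab: twist so the left finger supports the tab from below, then swing round and push with that finger's back.

Request:
{"fn": "move_arm", "kwargs": {
  "motion": [
    {"tx":0.001,"ty":0,"tz":-0.001,"twist":-0.05},
    {"tx":0,"ty":0,"tz":0,"twist":-0.06},
    {"tx":0,"ty":0,"tz":0,"twist":-0.06},
    {"tx":0,"ty":0,"tz":0,"twist":-0.06},
    {"tx":0,"ty":0,"tz":0,"twist":0}
  ],
  "squeeze": 8
}}

```text
clock: 6.25
position: [0.5425, 0.0281, 0.1882]
ee_rot: [0.458, -3.105, 0.0]
force: [-4.2, -1.2, 4.6]
width: 0.369
gripper_force: 9.3
```

Request:
{"fn": "move_arm", "kwargs": {
  "motion": [
    {"tx":0,"ty":0,"tz":0,"twist":-0.06},
    {"tx":0,"ty":0,"tz":0,"twist":-0.06},
    {"tx":0,"ty":0,"tz":0,"twist":-0.07},
    {"tx":0,"ty":0,"tz":0,"twist":-0.07},
    {"tx":0,"ty":0,"tz":0,"twist":-0.07},
    {"tx":0,"ty":0,"tz":0,"twist":0}
  ]
}}

```text
clock: 6.85
position: [0.5407, 0.0205, 0.1885]
ee_rot: [1.226, -2.883, 0.008]
force: [-16.1, -23.0, 16.4]
width: 0.377
gripper_force: 15.6
```

```bash
python3 - <<'E'
from h import *
s,M=st();print(M.round(3).tolist());save("scene","s4");a=cv2.imread("pics/s4.png")
cv2.imwrite("pics/s4c.png",cv2.resize(a[70:250,230:390],(711,800))[:600])
E
```

```text
t 6.85 tcp [0.5407 0.0205 0.1885] yaz 136.1 w 34.6 gf 15.6 F [-16.1 -23.   16.4] q [-0.24  0.34  0.12  1.83 -0.04  0.98  2.28]
[[-0.694, -0.72, -0.006], [-0.72, 0.694, -0.008], [0.01, -0.001, -1.0]]
```

View pics/s4c.png

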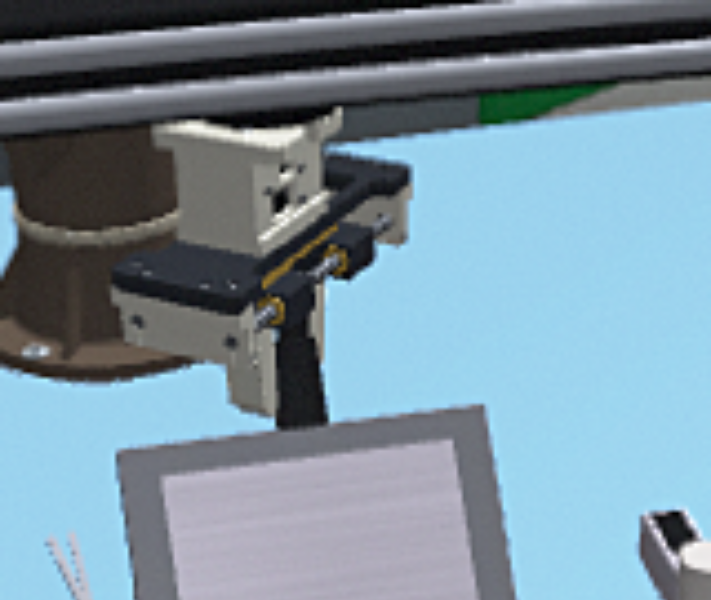

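The near finger (crop (250,385)) is on the far side of the tab and the other is underneath it. Now I open while sliding the hand so that the under-finger stays in place below the tab.

Request:
{"fn": "move_arm", "kwargs": {
  "motion": [
    {"tx":0.006,"ty":-0.003,"tz":0,"twist":0},
    {"tx":0,"ty":-0.004,"tz":0,"twist":0},
    {"tx":0,"ty":-0.004,"tz":0,"twist":0},
    {"tx":0,"ty":-0.004,"tz":0,"twist":0},
    {"tx":0,"ty":-0.004,"tz":0,"twist":0},
    {"tx":0,"ty":-0.004,"tz":0,"twist":0},
    {"tx":0,"ty":-0.004,"tz":0,"twist":0},
    {"tx":0,"ty":-0.003,"tz":0,"twist":0}
  ],
  "gripper": -1
}}

```text
clock: 7.7
position: [0.5619, 0.0038, 0.1887]
ee_rot: [-1.237, 2.888, 0.0]
force: [-2.0, 0.5, 0.4]
width: 0.988
gripper_force: 0.7
```

```bash
python3 - <<'E'
from h import *
s,M=st();print("A inner",(s["position"]+M[:,1]*.046).round(4),"A centre",(s["position"]+M[:,1]*.0555).round(4))
save("scene","s5");save("wrist","w5")
for q in("lid_tab",):
  for c in("scene","wrist","top"):
    if c=="top":arm.get_image(c)
    cal=arm.calibration(c)
    for r in arm.place_of(c,q)[:1]:
        px=np.array(r["point"])*[640,400]
        o,d=ray(c,px,cal)
        # intersect with plane case y=0 through hinge (.6655,.022)
        n=np.array([.0698,.9976,0]);P=o+d*((np.array([.6655,.022,0])-o)@n)/(d@n)
        print(c,round(r["conf"],2),px.round(),P.round(3),"theta",np.degrees(np.arctan2(P[2]-.064,.6655-P[0])).round(1))
a=cv2.imread("pics/s5.png")
cv2.imwrite("pics/s5c.png",cv2.resize(a[70:250,230:390],(711,800))[:600])
E
```

```text
t 7.7 tcp [0.5619 0.0038 0.1887] yaz 136.4 w 90.9 gf 0.7 F [-2.   0.5  0.4] q [-0.2   0.37  0.13  1.79 -0.05  0.99  2.33]
A inner [0.5286 0.0356 0.1887] A centre [0.5218 0.0421 0.1887]
scene 0.65 [293. 156.] [0.485 0.035 0.167] theta 29.7
wrist 0.64 [375. 275.] [0.545 0.03  0.209] theta 50.4
top 0.73 [348. 198.] [0.563 0.029 0.09 ] theta 14.0
```

View pics/s5c.png

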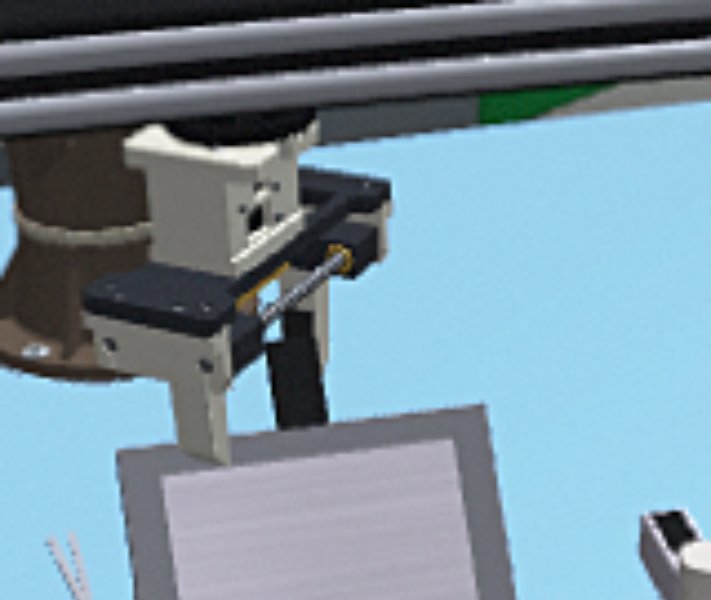

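The under-finger holds the lid at 50°, behind the tab at (300,370). Now I pivot the hand about that finger to bring its back towards the lid.

Request:
{"fn": "move_arm", "kwargs": {
  "motion": [
    {"tx":0.002,"ty":-0.002,"tz":-0.008,"twist":0},
    {"tx":0.0097,"ty":-0.0015,"tz":0,"twist":0.0889},
    {"tx":0.0097,"ty":-0.0015,"tz":0,"twist":0.0889},
    {"tx":0.0077,"ty":0.0005,"tz":0,"twist":0.0889},
    {"tx":0.0077,"ty":0.0005,"tz":0,"twist":0.0889},
    {"tx":0.0077,"ty":0.0005,"tz":0,"twist":0.0889},
    {"tx":0.0077,"ty":0.0005,"tz":0,"twist":0.0889},
    {"tx":0.0077,"ty":0.0005,"tz":0,"twist":0.0889},
    {"tx":0,"ty":0,"tz":0,"twist":0}
  ]
}}

```text
clock: 8.9
position: [0.5116, -0.0212, 0.1973]
ee_rot: [0.267, 3.13, 0.001]
force: [-1.3, -0.5, -0.1]
width: 0.998
gripper_force: 0.4
```

```bash
python3 - <<'E'
from h import *
s,M=st();print("A centre",(s["position"]+M[:,1]*.0555).round(4))
save("scene","s6");a=cv2.imread("pics/s6.png")
cv2.imwrite("pics/s6c.png",cv2.resize(a[70:250,230:390],(711,800))[:600])
E
```

```text
t 8.9 tcp [ 0.5116 -0.0212  0.1973] yaz 80.2 w 91.8 gf 0.4 F [-1.3 -0.5 -0.1] q [-0.33  0.28  0.34  1.91 -0.11  0.97  1.46]
A centre [0.521  0.0335 0.1974]
```

View pics/s6c.png

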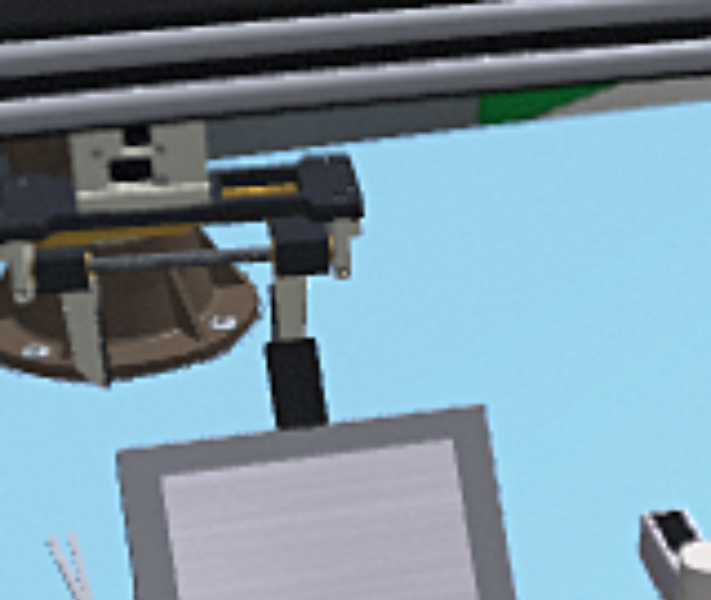

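The finger stays behind the tab at (295,310) with the lid unchanged, and the rest of the hand is clear. I'll finish the pivot.

Request:
{"fn": "move_arm", "kwargs": {
  "motion": [
    {"tx":0.0074,"ty":0.0005,"tz":0,"twist":0.085},
    {"tx":0.0074,"ty":0.0005,"tz":0,"twist":0.085},
    {"tx":0.0074,"ty":0.0005,"tz":0,"twist":0.085},
    {"tx":0.0074,"ty":0.0005,"tz":0,"twist":0.085},
    {"tx":0.0074,"ty":0.0005,"tz":0,"twist":0.085},
    {"tx":0.0074,"ty":0.0005,"tz":0,"twist":0.085},
    {"tx":0.0074,"ty":0.0005,"tz":0,"twist":0.085},
    {"tx":0.0074,"ty":0.0005,"tz":0,"twist":0.085},
    {"tx":0.0074,"ty":0.0005,"tz":0,"twist":0.085},
    {"tx":0.0074,"ty":0.0005,"tz":0,"twist":0.085},
    {"tx":0.0074,"ty":0.0005,"tz":0,"twist":0.085},
    {"tx":0,"ty":0,"tz":0,"twist":0}
  ]
}}

```text
clock: 10.15
position: [0.4666, 0.0382, 0.197]
ee_rot: [2.29, 2.15, 0.001]
force: [-1.5, -0.3, 0.8]
width: 0.998
gripper_force: 0.5
```

```bash
python3 - <<'E'
from h import *
s,M=st();print("A centre",(s["position"]+M[:,1]*.0555).round(4))
E
```

```text
t 10.15 tcp [0.4666 0.0382 0.197 ] yaz -3.6 w 91.8 gf 0.5 F [-1.5 -0.3  0.8] q [-0.68  0.22  0.59  2.02 -0.15  0.94 -0.08]
A centre [0.522  0.0347 0.197 ]
```

Request:
{"fn": "move_arm", "kwargs": {
  "motion": [
    {"tx":0,"ty":0.006,"tz":-0.003,"twist":0},
    {"tx":0,"ty":0.01,"tz":-0.003,"twist":0},
    {"tx":0,"ty":0.01,"tz":-0.003,"twist":0},
    {"tx":0,"ty":0.01,"tz":-0.003,"twist":0},
    {"tx":0,"ty":0.01,"tz":-0.003,"twist":0},
    {"tx":0,"ty":0.01,"tz":-0.003,"twist":0},
    {"tx":0,"ty":0.01,"tz":0,"twist":0},
    {"tx":0,"ty":0.01,"tz":0,"twist":0},
    {"tx":0,"ty":0.01,"tz":0,"twist":0},
    {"tx":0,"ty":0.008,"tz":0,"twist":0},
    {"tx":0,"ty":0,"tz":0,"twist":0}
  ]
}}

```text
clock: 11.25
position: [0.5609, 0.0309, 0.2145]
ee_rot: [2.293, 2.146, -0.0]
force: [-0.0, 0.3, -0.0]
width: 1.0
gripper_force: 0.0
```

```bash
cat >> h.py <<'E'
def lid(cams=("scene","wrist","top")):
    for c in cams:
        arm.get_image(c);cal=arm.calibration(c)
        for r in arm.place_of(c,"lid_tab")[:1]:
            px=np.array(r["point"])*[640,400];o,d=ray(c,px,cal);n=np.array([.0698,.9976,0])
            P=o+d*((np.array([.6655,.022,0])-o)@n)/(d@n)
            print(c,round(r["conf"],2),px.round(),P.round(3))
            f=lambda t:np.array([.6655-.187*np.cos(t)*.9976,.022+.187*np.cos(t)*.0698,.064+.187*np.sin(t)])
            T=np.radians(np.arange(0,107));e=[np.linalg.norm(proj(c,f(t),cal)-px) for t in T];print("  best theta",np.argmin(e),round(min(e),1))
E
python3 - <<'E'
from h import *
s,M=st();print("contact",(s["position"]+M[:,1]*.065).round(4));lid()
E
```

```text
t 11.25 tcp [0.5609 0.0309 0.2145] yaz -3.8 w 92.0 gf 0.0 F [-0.   0.3 -0. ] q [-0.58  0.37  0.59  1.78 -0.23  1.06  0.02]
contact [0.6257 0.0266 0.2145]
scene 0.78 [301. 156.] [0.611 0.026 0.233]
  best theta 81 2.4
```

Request:
{"fn": "move_arm", "kwargs": {
  "motion": [
    {"tx":0,"ty":0.007,"tz":0,"twist":0},
    {"tx":0,"ty":0.007,"tz":0,"twist":0},
    {"tx":0,"ty":0.007,"tz":0,"twist":0},
    {"tx":0,"ty":0.007,"tz":0,"twist":0},
    {"tx":0,"ty":0.007,"tz":0,"twist":0},
    {"tx":0,"ty":0.007,"tz":0,"twist":0},
    {"tx":0,"ty":0,"tz":0,"twist":0}
  ]
}}

```text
clock: 12.25
position: [0.6027, 0.0281, 0.2145]
ee_rot: [2.294, 2.146, -0.0]
force: [-0.7, 0.0, 0.5]
width: 1.0
gripper_force: 0.0
```

```bash
python3 - <<'E'
from h import *
s,M=st();print("contact",(s["position"]+M[:,1]*.065).round(4));lid()
save("scene","s7");a=cv2.imread("pics/s7.png")
cv2.imwrite("pics/s7c.png",cv2.resize(a[70:250,230:390],(711,800))[:600])
E
```

```text
t 12.25 tcp [0.6027 0.0281 0.2145] yaz -3.8 w 92.0 gf 0.0 F [-0.7  0.   0.5] q [-0.54  0.44  0.58  1.68 -0.27  1.1   0.05]
contact [0.6676 0.0238 0.2146]
```

Request:
{"fn": "move_arm", "kwargs": {
  "motion": [
    {"tx":0,"ty":0.005,"tz":0,"twist":0},
    {"tx":0,"ty":0.005,"tz":0,"twist":0},
    {"tx":0,"ty":0.003,"tz":0,"twist":0},
    {"tx":0,"ty":0,"tz":0,"twist":0},
    {"tx":0,"ty":0,"tz":0,"twist":0},
    {"tx":0,"ty":0,"tz":0,"twist":0},
    {"tx":0,"ty":0,"tz":0,"twist":0},
    {"tx":0,"ty":0,"tz":0,"twist":0}
  ]
}}

```text
clock: 13.4
position: [0.6147, 0.0274, 0.2148]
ee_rot: [-2.294, -2.147, -0.0]
force: [0.1, 0.1, 0.1]
width: 1.003
gripper_force: 0.0
```

```bash
python3 - <<'E'
from h import *
s,M=st();lid(("scene",))
save("scene","s8");a=cv2.imread("pics/s8.png")
for r in arm.regions_of("scene","lid")[:1]:
    m=r["region"];v,u=np.nonzero(m);print(u.min(),u.max(),v.min(),v.max(),m.sum())
cv2.imwrite("pics/s8c.png",cv2.resize(a[70:250,230:390],(711,800))[:600])
E
```

```text
t 13.4 tcp [0.6147 0.0274 0.2148] yaz -3.8 w 92.2 gf 0.0 F [0.1 0.1 0.1] q [-0.52  0.46  0.58  1.65 -0.28  1.11  0.06]
scene 0.97 [310. 176.] [0.7  0.02 0.23]
  best theta 106 2.3
260 356 167 237 4190
```

View pics/s8c.png

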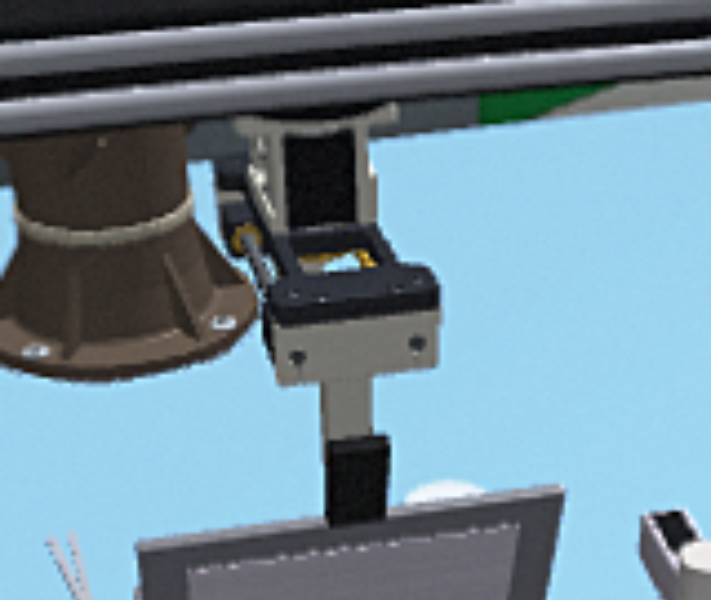

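The lid has sunk on to its stops at about 106° (tab at (357,480)), and the hand is clear of the beam. I retreat and go to the probe.

Request:
{"fn": "move_arm", "kwargs": {
  "motion": [
    {"tx":0,"ty":-0.025,"tz":0,"twist":0},
    {"tx":0,"ty":-0.045,"tz":0,"twist":0},
    {"tx":0,"ty":-0.045,"tz":0,"twist":0},
    {"tx":0.025,"ty":0,"tz":0,"twist":0},
    {"tx":0.042,"ty":0.005,"tz":0,"twist":0},
    {"tx":0.042,"ty":0.005,"tz":0,"twist":0},
    {"tx":0.042,"ty":0.005,"tz":0,"twist":0},
    {"tx":0.042,"ty":0.004,"tz":0,"twist":0},
    {"tx":0.042,"ty":0,"tz":0,"twist":0},
    {"tx":0.012,"ty":0,"tz":0,"twist":0}
  ]
}}

```text
clock: 14.6
position: [0.5343, 0.2862, 0.2142]
ee_rot: [-2.286, -2.153, -0.001]
force: [0.4, 0.1, -0.5]
width: 1.0
gripper_force: 0.0
```

Request:
{"fn": "move_arm", "kwargs": {
  "motion": [
    {"tx":0,"ty":0,"tz":0,"twist":-0.0891},
    {"tx":0,"ty":0,"tz":0,"twist":-0.0891},
    {"tx":0,"ty":0,"tz":0,"twist":-0.0891},
    {"tx":0,"ty":0,"tz":0,"twist":-0.0891},
    {"tx":0,"ty":0,"tz":0,"twist":-0.0891},
    {"tx":0,"ty":0,"tz":0,"twist":-0.0891},
    {"tx":0,"ty":0,"tz":0,"twist":-0.0891},
    {"tx":0,"ty":0,"tz":0,"twist":-0.0891},
    {"tx":0,"ty":0,"tz":0,"twist":-0.0891},
    {"tx":0,"ty":0,"tz":0,"twist":-0.0891},
    {"tx":0,"ty":0,"tz":0,"twist":-0.0891},
    {"tx":0,"ty":0,"tz":0,"twist":0}
  ]
}}

```text
clock: 15.8
position: [0.5354, 0.2795, 0.2148]
ee_rot: [-0.151, -3.138, 0.0]
force: [-0.2, 0.0, 0.5]
width: 0.999
gripper_force: 0.0
```

```bash
python3 - <<'E'
from h import *
s,M=st();lid(("scene",))
cal=arm.calibration("wrist");save("wrist","w9")
for r in arm.place_of("wrist","probe")[:3]:
    p=np.array(r["point"])*[640,400];P=atz("wrist",p,0,cal);print(round(r["conf"],2),p.round(),P.round(4),"delta tool",(M.T@(np.array([P[0],P[1],0])-s["position"])).round(4))
for r in arm.regions_of("wrist","probe")[:2]:
    print(r["conf"],cv2.minAreaRect(cv2.findNonZero(r["region"].astype(np.uint8))))
P=np.array([.533,.281,0]);print((M.T@(P-s["position"])).round(4))
E
```

```text
t 15.8 tcp [0.5354 0.2795 0.2148] yaz 84.5 w 91.9 gf 0.0 F [-0.2  0.   0.5] q [-0.68  0.41  0.15  1.65 -0.07  1.09  0.97]
scene 0.74 [308. 179.] [0.684 0.021 0.214]
  best theta 106 5.4
0.71 [323. 172.] [0.5351 0.2861 0.    ] delta tool [0.0009 0.0065 0.2148]
0.64 [431. 170.] [0.5469 0.4233 0.    ] delta tool [0.0024 0.1443 0.2148]
0.82 ((433.3828430175781, 166.59075927734375), (85.06842041015625, 32.881263732910156), 52.22431182861328)
0.79 ((319.9999694824219, 179.99996948242188), (29.999996185302734, 81.99998474121094), 0.0)
[0.0025 0.0013 0.2148]
```

Request:
{"fn": "move_arm", "kwargs": {
  "motion": [
    {"tx":0.001,"ty":0.004,"tz":0.03,"twist":0},
    {"tx":0,"ty":0,"tz":0.045,"twist":0},
    {"tx":0,"ty":0,"tz":0.045,"twist":0},
    {"tx":0,"ty":0,"tz":0.04,"twist":0},
    {"tx":0,"ty":0,"tz":0.03,"twist":0},
    {"tx":0,"ty":0,"tz":0.016,"twist":0},
    {"tx":0,"ty":0,"tz":0,"twist":0}
  ]
}}

```text
clock: 16.75
position: [0.5331, 0.2834, 0.0062]
ee_rot: [-0.155, -3.134, 0.004]
force: [0.6, -0.5, -0.5]
width: 0.996
gripper_force: 0.0
```

Request:
{"fn": "move_arm", "kwargs": {
  "motion": [
    {"tx":0,"ty":0,"tz":0,"twist":0},
    {"tx":0,"ty":0,"tz":0,"twist":0},
    {"tx":0,"ty":0,"tz":0,"twist":0},
    {"tx":0,"ty":0,"tz":0,"twist":0},
    {"tx":0,"ty":0,"tz":0,"twist":0},
    {"tx":0,"ty":0,"tz":0,"twist":0},
    {"tx":0,"ty":0,"tz":0,"twist":0},
    {"tx":0,"ty":0,"tz":0,"twist":0},
    {"tx":0,"ty":0,"tz":0,"twist":0},
    {"tx":0,"ty":0,"tz":0,"twist":0}
  ],
  "gripper": 1,
  "squeeze": 25
}}

```text
clock: 17.75
position: [0.5347, 0.2839, 0.0088]
ee_rot: [-0.154, -3.138, 0.001]
force: [-0.0, -2.3, 2.7]
width: 0.349
gripper_force: 24.9
```

Request:
{"fn": "move_arm", "kwargs": {
  "motion": [
    {"tx":0,"ty":0,"tz":-0.02,"twist":0},
    {"tx":0,"ty":0,"tz":-0.04,"twist":0},
    {"tx":0,"ty":0,"tz":-0.04,"twist":0},
    {"tx":0,"ty":0,"tz":-0.02,"twist":0},
    {"tx":-0.006,"ty":-0.02,"tz":0,"twist":0},
    {"tx":-0.01,"ty":-0.038,"tz":0,"twist":0},
    {"tx":-0.01,"ty":-0.038,"tz":0,"twist":0},
    {"tx":-0.01,"ty":-0.038,"tz":0,"twist":0},
    {"tx":-0.01,"ty":-0.038,"tz":0,"twist":0},
    {"tx":-0.01,"ty":-0.038,"tz":0,"twist":0},
    {"tx":-0.01,"ty":-0.03,"tz":0,"twist":0},
    {"tx":-0.003,"ty":-0.01,"tz":0,"twist":-0.016}
  ]
}}

```text
clock: 18.95
position: [0.5794, 0.024, 0.1286]
ee_rot: [0.121, 3.139, -0.003]
force: [0.4, 0.1, -2.3]
width: 0.345
gripper_force: 24.9
```

```bash
python3 - <<'E'
from h import *
s,M=st();print((M.T@(np.array([.579,.028,.0138])-s["position"])).round(4))
arm.get_image("scene")
for r in arm.place_of("scene","probe")[:3]: print(round(r["conf"],2),(np.array(r["point"])*[640,400]).round())
print("expected",proj("scene",s["position"]-[0,0,.0088]).round())
arm.get_image("top")
for r in arm.place_of("top","case")[:2]: print(r["conf"],atz("top",np.array(r["point"])*[640,400],0).round(3))
E
```

```text
t 18.95 tcp [0.5794 0.024  0.1286] yaz 85.6 w 31.7 gf 24.9 F [ 0.4  0.1 -2.3] q [-0.26  0.46  0.17  1.81 -0.1   0.88  1.45]
[0.0007 0.0042 0.1148]
0.88 [423. 195.]
0.61 [300. 195.]
expected [299. 191.]
0.66 [0.726 0.184 0.   ]
```

Request:
{"fn": "move_arm", "kwargs": {
  "motion": [
    {"tx":0,"ty":0.003,"tz":0.02,"twist":0},
    {"tx":0,"ty":0,"tz":0.03,"twist":0},
    {"tx":0,"ty":0,"tz":0.03,"twist":0},
    {"tx":0,"ty":0,"tz":0.018,"twist":0},
    {"tx":0,"ty":0,"tz":0.008,"twist":0},
    {"tx":0,"ty":0,"tz":0.004,"twist":0},
    {"tx":0,"ty":0,"tz":0.002,"twist":0},
    {"tx":0,"ty":0,"tz":0,"twist":0},
    {"tx":0,"ty":0,"tz":0,"twist":0}
  ]
}}

```text
clock: 20.05
position: [0.5799, 0.0319, 0.0176]
ee_rot: [0.113, 3.138, 0.001]
force: [-0.0, -0.7, -1.4]
width: 0.348
gripper_force: 24.9
```

Request:
{"fn": "move_arm", "kwargs": {
  "motion": [
    {"tx":0,"ty":0,"tz":0.002,"twist":0},
    {"tx":0,"ty":0,"tz":0.001,"twist":0},
    {"tx":0,"ty":0,"tz":0,"twist":0},
    {"tx":0,"ty":0,"tz":0,"twist":0}
  ]
}}

```text
clock: 20.45
position: [0.5793, 0.0317, 0.0138]
ee_rot: [0.114, 3.139, 0.0]
force: [-0.4, -0.0, -1.0]
width: 0.346
gripper_force: 24.9
```

Request:
{"fn": "move_arm", "kwargs": {
  "motion": [
    {"tx":0,"ty":0,"tz":0.001,"twist":0},
    {"tx":0,"ty":0,"tz":0.001,"twist":0},
    {"tx":0,"ty":0,"tz":0,"twist":0},
    {"tx":0,"ty":0,"tz":0,"twist":0}
  ]
}}

```text
clock: 20.85
position: [0.5793, 0.0317, 0.0136]
ee_rot: [0.114, 3.139, 0.001]
force: [-8.7, 0.1, 23.5]
width: 0.349
gripper_force: 24.9
```

The probe is on the floor. I ease off, release and rise.

Request:
{"fn": "move_arm", "kwargs": {
  "motion": [
    {"tx":0,"ty":0,"tz":-0.001,"twist":0},
    {"tx":0,"ty":0,"tz":0,"twist":0}
  ]
}}

```text
clock: 21.05
position: [0.5793, 0.0318, 0.0137]
ee_rot: [0.114, 3.139, 0.0]
force: [-4.7, 0.0, 12.6]
width: 0.35
gripper_force: 24.9
```

Request:
{"fn": "move_arm", "kwargs": {
  "motion": [
    {"tx":0,"ty":0,"tz":0,"twist":0},
    {"tx":0,"ty":0,"tz":0,"twist":0},
    {"tx":0,"ty":0,"tz":0,"twist":0},
    {"tx":0,"ty":0,"tz":0,"twist":0},
    {"tx":0,"ty":0,"tz":0,"twist":0},
    {"tx":0,"ty":0,"tz":-0.015,"twist":0},
    {"tx":0,"ty":0,"tz":-0.03,"twist":0},
    {"tx":0,"ty":0,"tz":-0.04,"twist":0},
    {"tx":0,"ty":0,"tz":-0.04,"twist":0},
    {"tx":0.02,"ty":0,"tz":-0.02,"twist":0},
    {"tx":0.05,"ty":0,"tz":0,"twist":0},
    {"tx":0.05,"ty":0,"tz":0,"twist":0}
  ],
  "gripper": -0.3
}}

```text
clock: 22.25
position: [0.459, 0.0405, 0.1582]
ee_rot: [0.114, 3.138, 0.001]
force: [-0.8, 0.9, 0.1]
width: 0.651
gripper_force: 0.0
```

```bash
python3 - <<'E'
from h import *
s,M=st();lid(("scene",))
for c in("top","wrist"):
    cal=arm.calibration(c);im=save(c,c+"_end")
    for r in arm.place_of(c,"probe")[:3]:
        p=np.array(r["point"])*[640,400];print(c,round(r["conf"],2),p.round(),atz(c,p,.005,cal).round(3))
    for r in arm.regions_of(c,"probe")[:3]:
        v,u=np.nonzero(r["region"]);print("  reg",round(r["conf"],2),[atz(c,(a,b),.041,cal)[:2].round(3).tolist() for a,b in((u.min(),v.min()),(u.max(),v.max()))],im[v,u].mean(0).round())
E
```

```text
t 22.25 tcp [0.459  0.0405 0.1582] yaz 85.8 w 59.9 gf 0.0 F [-0.8  0.9  0.1] q [-0.34  0.25  0.16  2.06 -0.05  0.84  1.35]
scene 0.62 [309. 178.] [0.691 0.02  0.222]
  best theta 106 3.7
top 0.8 [199. 208.] [0.551 0.434 0.005]
top 0.57 [344. 196.] [0.577 0.037 0.005]
top 0.22 [298. 257.] [0.412 0.164 0.005]
  reg 0.97 [[0.579, 0.452], [0.495, 0.376]] [87. 55. 67.]
  reg 0.66 [[0.637, 0.052], [0.538, 0.016]] [84. 82. 86.]
wrist 0.75 [322. 281.] [0.578 0.037 0.005]
  reg 0.61 [[0.529, 0.019], [0.599, 0.047]] [74. 73. 78.]
```

```bash
python3 -c "
from cell import arm;print(arm.sign_off())"
```

```text
the job is handed in; nothing more can be done
None
```

The lid is open on its stops (about 106°), the aluminium probe is base down on the case floor with the gripper clear of everything, and the job was handed in at about 22 s of the 56 s allowed; the sign-off gave no verdict.

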